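# Brace the square jar and unscrew its tight cap

## Robot

A 6-joint arm with a two-finger parallel gripper is mounted at the origin on the work surface; the furniture and walls round the work are solid. World frame = base frame: x ahead of the robot, y to its left, z up, the work surface at z = 0. Lengths are in m, angles in rad, forces in N, time in s.
With the tool pointing down it reaches from about 0.2 to 0.875 m from the base axis. Payload 3.4 kg.
Tool frame: the origin (TCP) lies midway between the tips of the shut fingers; the grasp point (between the pads) lies 19 mm behind it (arm.grip_depth is the distance from the TCP to the grasp point, in m); x points along the fingers, y is the direction in which the jaws open and shut, and the axes are right-handed (so a half turn about x gives the same grasp; the last joint's range is limited). The gripper opens to 94 mm and grips with 3 to 60 N. Pads are 16 mm wide; open, the fingers measure 119 mm over their backs; the gripper's body (75 mm by 177 mm) begins 78 mm behind the grasp point.
Start: joints at [-1.448, 0.276, 1.505, -0, 1.361, -0.121], TCP at [0.139, -0.558, 0.205] pointing down, gripper open.
Joint ranges: [-2.89, 2.89], [-0.75, 2.08], [0.22, 2.7], [-1.18, 4.32], [0.11, 2.71], [-2.7, 2.7]. Speed limits (rad/s): [2.57, 2.57, 3.14, 3.14, 3.14, 3.14].

## Interface

Orientations are given as a unit quaternion [x, y, z, w].
In Python, from bench import state, get_image, calibration, order, arm gives the robot as it stands.
- The arm moves only by the tool move_arm, never from a script. Its argument "series" is a list of rows, each an object with "slide": the shift along the world's x, y, z in mm, a list of three; "spin": the turn about the world's z in rad; "hand": the opening in per cent of the stroke, from 0 (shut) to 100 (fully open). A call has 1 to 20 rows; each row shifts and turns the pose as measured when the row begins; what a row does not reach is not made up. A row lasts 1/8 s, in which the tool goes at most 62.5 mm and 10.7 degrees, less where a joint would pass 70% of its speed; a pose out of reach is approached as far as the arm can. A call is refused whole if a number of a shift passes 62.5 or a number of a turn 0.188, either way. A call with a gripper value outside its range is refused whole. The fingers move at their own pace and stop on an object; "grip_force" is the grip in N (left out, the last holds). Time passes only in rows, so rows that do not move let the fingers close. It gives the time, the measured TCP pose, the force and the opening at its end, in the units of the state.
- state(): the state, without advancing time (a new reading comes with each control period).
- get_image(name): name is "side" or "top"; returns (picture, depth): 384x512x3 uint8, red, green, blue; 384x512 float32, m along the optical axis (not along the pixel's ray), 0 where there is no reading.
- calibration(name): a dict with "K" (3x3 intrinsics, pixels), "k1" (the pictures are not rectified: a ray, as slopes to the right and down, at radius r is drawn at 1 + k1 r^2 times it, then the intrinsics apply), "position" and "attitude" of the camera in the world. Camera axes: x right, y down, z forward; pixel columns grow to the right and rows downward; lengths in m; the calibration is good to about 2 mm. A picture is of the moment at which its call begins. calibration takes no time and is no camera call.
- order.hand_in(): hands the job in, once; it reports no verdict.
The state is a dict: "clock": time; "q": joint angles; "joint_velocities": joint speeds; "tau": joint torques, N m; "ee_pos": TCP position; "eef_rot": TCP orientation; "force": force on the tool from outside, world axes, zero at the start; "wrist_torque": the same for the moment, N m; "finger_gap": opening from 0.0 (shut) to 1.0 (fully open).
Only numpy, scipy, OpenCV 4.12 (cv2) and the standard library are available. Lean on these libraries where they do the work, as an engineer would, in place of code of your own. Each camera call takes 0.05 s, during which the arm holds its last target. There are 200 camera calls.

## Task

Slide the jaw of the bracing stand by its black knob until the square jar sits flush between the jaw's straight face and the wooden fence. Then turn the jar's tight blue cap anticlockwise, stop turning once its threads let go (about a fifth of a turn), lift it off and finish while still holding it, level and still, centred just above the open jar, its lower rim one to three centimetres over the mouth. The jar must stay standing, braced flush in the stand, and the weight, loupe, tape and brush nearby are to be left alone.

Things in the scene. Friction and masses are not known exactly. Their poses are not given: they have to be found in the camera images.
- stand: Bracing stand fixed to the table: aluminium base plate 120 x 225 x 10 mm (along its x, y, z). Origin on the table top, below where the jar's middle stands when braced. A fixed wooden fence, 100 mm long, 55 mm high, stands at +y, its flat inner face at y = +36 mm, parallel to x. The jaw comes from -y. Place and yaw differ from start to start.
- jaw (a joint): Travel of the jaw along the stand's +y, in m: 0 = fully open, 0.035 = its face is 72 mm from the fence (the width of the jar), end stop 0.045. It starts between 0 and 0.006. Sliding it takes about 9 N; it stays where it is left.
- jaw_knob (a point): Black upright round knob of the jaw (24 mm diameter, its plain part 38 to 88 mm above the table); this point is on its axis, 66 mm above the table, 50 mm behind the jaw's face (towards the stand's -y), and moves with the jaw. Can be pinched from above and pushed. The grey carriage below it has its top 32 mm above the table.
- jaw_face (a point): Middle of the jaw's straight steel face (85 mm long along the stand's x, 12 to 55 mm above the table), 33 mm above the table, facing the stand's +y.
- jar: White square jar, loose on the stand's base between jaw and fence: body 72 x 72 x 60 mm, shoulder up to 68 mm, round neck up to 93 mm, about 0.45 kg. Origin at the centre of its underside, z up. It starts 10 to 22 mm short of the fence and turned up to 0.12 rad from square with the stand; its x is nearly the stand's x.
- jar_mouth (a point): Point on the jar's axis, 100 mm above its underside: the centre of the mouth (top of the black rubber sealing disc while the cap presses on it; the disc springs up 2 mm when relieved).
- cap_mid (a point): Centre of the blue ribbed screw cap (64 mm diameter, 26 mm tall, 0.06 kg): on its axis half-way up, 13 mm from top and lower rim; 91 mm above the jar's underside while the cap is on. 10 mm are free between its lower rim and the jar's shoulder. It can be turned at constant height (it rises under 3 mm by itself).
- cap_mark (a point): Small white bar on the top of the cap near its edge, showing how far the cap is turned; this point is 28 mm from the cap's axis, at the height of its top. At the start it lies in the jar's +x direction (about away from the robot).
- cap: The same cap; origin at the centre of its lower rim, x to the white mark, z up. Three short threads and a springy seal hold it tight (0.1 to 0.4 N m). It opens anticlockwise seen from above: free after about 60 degrees (1.03 rad), and near 95 degrees its lugs meet the next thread; between 65 and 90 degrees it lifts straight off.
- weight: Bystander: grey cloth-covered weight, 100 x 46 x 27 mm; origin at the centre of its underside.
- loupe: Bystander: small black stand loupe, 43 mm diameter, 38 mm tall; origin at the centre of its underside.
- tape: Bystander: roll of tan tape, 98 mm diameter, 25 mm tall; origin at the centre of its underside.
- brush: Bystander: flat brush 199 x 32 x 12 mm, lying; origin at the centre of its underside.
Mind the look-alikes: they are no part of the job. There is more than one size of the cap; the job needs the smallest. Of the things shaped like the jar, the white one is meant.

How it is judged:
By the outcome, as a careful person would: the job done as asked, in the order asked, and still so for the second after the job is handed in, while the arm keeps its last pose, push and grip.
It also fails if it takes over 45 s, if anything falls off the work surface, if the arm or the gripper's body presses on something with over 40 N, if the wrist force passes 120 N, or if a joint passes its speed limit or range.

## Working session

There is one attempt and no reset: what is moved stays moved. The work goes in short steps, Python scripts to look and compute and a tool call to move; the robot and the scene stay as the last step left them, time stands still between calls to the robot, and variables do not carry over. Pictures are saved under pics/ and viewed, about 8 in all and at most 12, crops included, and the job is handed in when it is done.

Besides the shell and the picture viewer there is one more tool, called after "Request:" as name(argument=value, ...) on one line, values as JSON. move_arm: Moves the arm, as the interface text tells. Its arguments: {"type":"object","properties":{"series":{"type":"array"},"grip_force":{"type":"number"}},"required":["series"]}

```bash
mkdir -p pics; cat > h.py <<'E'
import numpy as np, cv2
from bench import state,get_image,calibration,order,arm
from scipy.spatial.transform import Rotation as R
def cam(n):
    c=calibration(n); a=np.array(c["attitude"],float)
    M=a if a.shape==(3,3) else R.from_quat(a).as_matrix()
    return np.array(c["K"]),c["k1"],np.array(c["position"]),M
def ray(n,u,v):
    K,k1,p,M=cam(n)
    d=cv2.undistortPoints(np.array([[[u,v]]],float),K,np.array([k1,0,0,0.]))[0,0]
    return p,M@np.array([d[0],d[1],1])
def onplane(n,u,v,z):
    p,d=ray(n,u,v); return p+d*(z-p[2])/d[2]
def proj(n,P):
    K,k1,p,M=cam(n); c=M.T@(np.array(P)-p); s=c[:2]/c[2]; s=s*(1+k1*(s@s))
    return K[:2,:2]@s+K[:2,2]
def shot(n,f):
    im,d=get_image(n); cv2.imwrite('pics/'+f,im[:,:,::-1]); return im,d
E
python3 - <<'E'
from h import *
for n in("top","side"):
    c=calibration(n);print(n,c); im,d=shot(n,n+"0.png"); np.save(n+"0.npy",d)
print(state())
E
```

```text
top {'K': array([[369.75755048,   0.        , 253.90397873],
       [  0.        , 369.75755048, 196.09350407],
       [  0.        ,   0.        ,   1.        ]]), 'k1': -0.06979334729998167, 'position': array([ 0.42434034, -0.1070147 ,  1.13460305]), 'attitude': array([ 0.70847942, -0.70043108,  0.06355162, -0.0584328 ])}
side {'K': array([[411.89634654,   0.        , 249.96145781],
       [  0.        , 411.89634654, 192.9434972 ],
       [  0.        ,   0.        ,   1.        ]]), 'k1': 0.0050263215101925, 'position': array([ 0.44701431, -0.91046974,  0.84222226]), 'attitude': array([ 0.90763361, -0.0903574 ,  0.05157892, -0.40666496])}
{'clock': 0.1, 'q': array([-1.44798895e+00,  2.76525985e-01,  1.50594432e+00,  1.19220458e-07,
        1.36067444e+00, -1.20995810e-01]), 'joint_velocities': array([ 0.00067881, -0.00134239, -0.0039159 , -0.0011764 , -0.00179987,
        0.00122308]), 'tau': array([ 1.28429932e-03, -4.05456698e+01, -2.37780315e+01,  7.02227606e-02,
        2.98769760e-02, -4.48717287e-05]), 'ee_pos': array([ 0.13874136, -0.55752659,  0.2047193 ]), 'eef_rot': array([-0.70185881, -0.08653283,  0.70185973, -0.08543534]), 'force': array([-0.37886251,  0.70138056, -0.98301641]), 'wrist_torque': array([-0.01929077,  0.04616633, -0.01583926]), 'finger_gap': 1.0008789490279502}
```

View pics/top0.png

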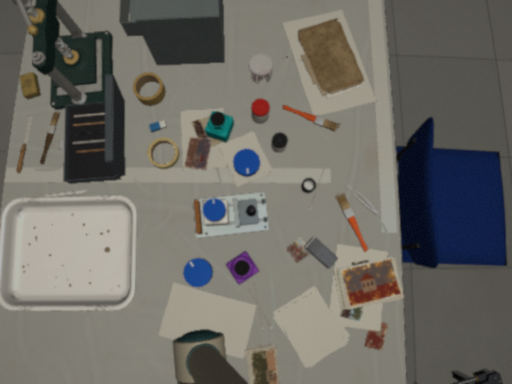

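View pics/side0.png

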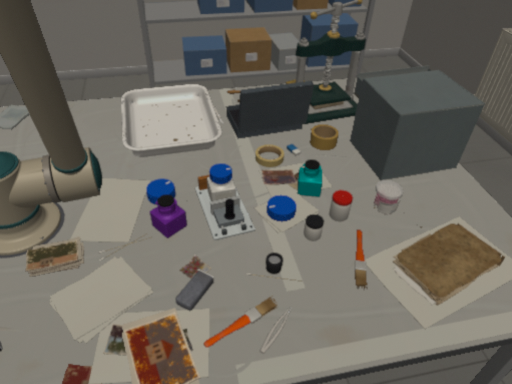

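The top view shows the stand at about (232,214): fence at left (198,215), blue cap at (214,210), knob at (251,210). The other blue caps and the teal and purple jars are look-alikes. Next I'll measure and take an enlarged crop.

```bash
python3 - <<'E'
from h import *
im=cv2.imread('pics/top0.png'); d=np.load('top0.npy')
hsv=cv2.cvtColor(im,cv2.COLOR_BGR2HSV)
def blobs(m,name,z,x0=185,x1=285,y0=185,y1=245,amin=25):
    w=np.zeros(m.shape,np.uint8); w[y0:y1,x0:x1]=m[y0:y1,x0:x1]
    for c in cv2.findContours(w,cv2.RETR_EXTERNAL,cv2.CHAIN_APPROX_NONE)[0]:
        if cv2.contourArea(c)<amin: continue
        (u,v),(a,b),t=cv2.minAreaRect(c); box=cv2.boxPoints(((u,v),(a,b),t))
        zz=[d[int(v),int(u)]]
        print(name,round(u,1),round(v,1),'size',round(a,1),round(b,1),round(t,1),'P',onplane("top",u,v,z).round(4),'depth',zz)
        print('   box',[onplane("top",*p,z)[:2].round(4).tolist() for p in box])
blobs(cv2.inRange(hsv,(100,120,60),(130,255,255)),'cap',0.112)
blobs(cv2.inRange(hsv,(0,0,0),(180,255,50)),'knob',0.09,x0=235)
blobs(cv2.inRange(hsv,(3,90,40),(20,255,200)),'fence',0.055)
c=cv2.resize(im[180:250,180:285],None,fx=7,fy=7,interpolation=cv2.INTER_CUBIC); cv2.imwrite('pics/crop1.png',c)
np.set_printoptions(linewidth=250,precision=3,suppress=True)
# height map via depth
K,k1,p,M=cam("top")
vv,uu=np.mgrid[190:242:4,190:276:4]
H=np.array([[ (lambda o,r:o[2]+r[2]*d[v,u])(*ray("top",u,v))*1000 for u in range(190,276,5)] for v in range(190,242,4)])
print(H.round(0).astype(int))
E
```

```text
cap 213.8 209.3 size 21.2 20.5 45.0 P [ 0.5642 -0.0018  0.112 ] depth [np.float32(1.0319296)]
   box [[0.5644, 0.0394], [0.606, 0.0001], [0.564, -0.043], [0.5229, -0.0037]]
knob 250.5 210.5 size 9.0 7.0 90.0 P [ 0.5649 -0.1044  0.09  ] depth [np.float32(0.0)]
   box [[0.5777, -0.0942], [0.5779, -0.1142], [0.5521, -0.1145], [0.5518, -0.0946]]
fence 197.2 216.0 size 32.3 4.9 85.0 P [0.5513 0.0522 0.055 ] depth [np.float32(1.086647)]
   box [[0.5984, 0.0653], [0.5998, 0.0508], [0.5048, 0.0392], [0.5034, 0.0536]]
[[   0    0    0   -2   -3   -6   -1   -4    1   -1   -5    1    0   -4   -3    2   -2   -1]
 [  -1   -2   -3   -1   -2   -1   -2   -5   -3   -3    0    8    8    8   11    2   -1   -1]
 [  -2   -2    1   -1    6    9    4   10    8   58   10    8    9   10    7   -3   -1   -2]
 [  -5   53   11  114  114  113  114   66    8   55   29   29   30   30   22    7   -1   -5]
 [   1   55   11  112  114  114  112   69   19   53   28   29   86   33    8    7   -2   -2]
 [  -1   54   10  111  109  117  111   95   10   54   32   29 1135   35    6    9   -1   -3]
 [  -4   55   13  116  114  119  110   68   11   57   31   36   60   32    8   13    0    1]
 [  -1   48   21  101  113  115  113   71   12   52   31   30   31   35   11   22    2   -3]
 [  -3   13   51   70   68   73   66   68    7   51   35   31   31   30    8    8   -3   -2]
 [  -2    7   54   13   13    5    7    9    7   52    5   14   13    7    7    8    0   -3]
 [  -2   -2   51   10    5   14    6   10    7   10    4   12   10    9    7    7   -2    0]
 [   0    0   23   10   10   11    9    8    9   -3   -1    1   -4   -3   -4   -2    2   -3]
 [  -1    0   -3   -4    1   -2   -1   -3   -2    2   -2   -5   -3    2   -5   -2   -5   -3]]
```

View pics/crop1.png

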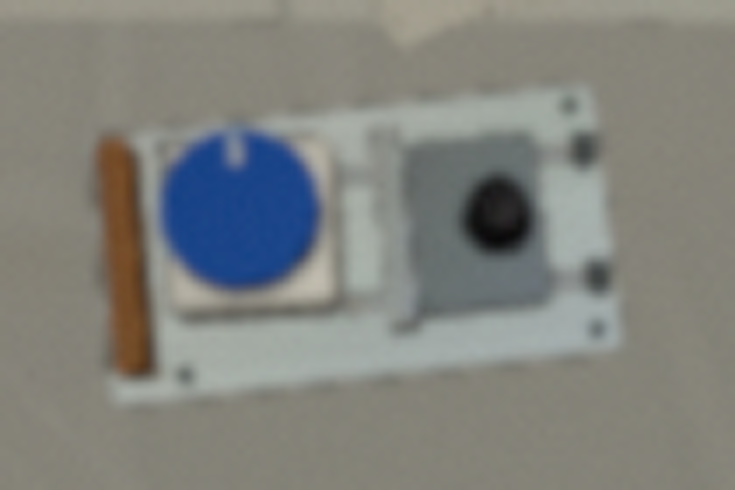

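The crop shows the stand tilted about 7°. The cap mark faces up (about +x), the jar sits short of the fence with a gap, and the knob is at crop (498,212).

```bash
python3 - <<'E'
from h import *
f=lambda u,v,z:onplane("top",180+u/7-.4,180+v/7-.4,z)[:2]
TL,TR,BR,BL=[f(*p,.01) for p in((98,135),(590,85),(620,348),(112,403))]
ang=lambda v:np.arctan2(v[1],v[0])
print('plate',TL,TR,BR,BL)
ey=[TL-TR,BL-BR]; print('yaw from long edges',[ang(e)-np.pi/2 for e in ey],'short',ang(TR-BR))
fo=[f(99,140,.055),f(118,372,.055)];fi=[f(133,140,.055),f(152,372,.055)]
print('fence',ang(fo[0]-fo[1]),ang(fi[0]-fi[1]),fo,fi)
y=np.mean([ang(e)-np.pi/2 for e in ey]+[ang(TR-BR),ang(fi[0]-fi[1])]);ex=np.array([np.cos(y),np.sin(y)]);eyv=np.array([-ex[1],ex[0]])
cx=np.mean([TL,TR,BR,BL],axis=0)@ex
print('yaw',y,'plate x centre',cx,'knob',f(498,212,.09),f(498,212,.09)@ex,f(498,212,.09)@eyv,'fence in y',[p@eyv for p in fi],[p@eyv for p in fo])
print('cap',f(240,208,.114)@ex,f(240,208,.114)@eyv,f(240,208,.114))
s=state();Rm=R.from_quat(s['eef_rot']).as_matrix();print(Rm.round(3))
print('tool y ang',ang(Rm[:2,1]),'q',s['q'][[0,5]])
# side knob check
im=cv2.imread('pics/side0.png');g=im.max(2);m=(g<60).astype(np.uint8);w=np.zeros_like(m);w[185:230,215:245]=m[185:230,215:245]
for c in cv2.findContours(w,0,2)[0]:
    print(cv2.contourArea(c),cv2.boundingRect(c),cv2.minAreaRect(c))
print(proj("side",[.565,-.104,.09]),proj("side",[.565,-.104,.045]))
E
```

```text
plate [0.60958922 0.07180937] [ 0.63463381 -0.14487019] [ 0.51851459 -0.15863814] [0.49199589 0.06132684]
yaw from long edges [np.float64(0.11507288061337029), np.float64(0.11997967226670259)] short 0.11801638073250958
fence 0.1180574493235832 0.11588141471329223 [array([0.6000389, 0.0641473]), array([0.50220177, 0.05254293])] [array([0.60021578, 0.04973882]), array([0.50239186, 0.03835183])]
yaw 0.11723758708146867 plate x centre 0.5548319229105954 knob [ 0.56663152 -0.10504176] 0.5504552532428838 -0.17059914238392365 fence in y [np.float64(-0.020809377528448733), np.float64(-0.02067581570928155)] [np.float64(-0.006479111860249784), np.float64(-0.006559887064952212)]
cap 0.5595665605897636 -0.06835996242185526 [ 0.56372145 -0.00243865]
[[-0.     0.241 -0.97 ]
 [ 0.002 -0.97  -0.241]
 [-1.    -0.002 -0.   ]]
tool y ang -1.3269930153526315 q [-1.44798895 -0.12099581]
4.5 (242, 226, 3, 4) ((243.25003051757812, 227.25003051757812), (2.1213202476501465, 2.8284268379211426), 45.0)
144.0 (225, 199, 10, 21) ((229.5, 209.0), (20.0, 9.0), 90.0)
[225.46617777 200.88588464] [225.78133741 212.86547257]
```

Request:
move_arm(series=[{"slide": [42,45,0],"spin": -0.06,"hand": 55},{"slide": [42,45,0],"spin": -0.06,"hand": 55},{"slide": [42,45,0],"spin": 0,"hand": 55},{"slide": [42,45,0],"spin": 0,"hand": 55},{"slide": [42,45,0],"spin": 0,"hand": 55},{"slide": [42,45,0],"spin": 0,"hand": 55},{"slide": [42,45,0],"spin": 0,"hand": 55},{"slide": [42,45,0],"spin": 0,"hand": 55},{"slide": [42,45,0],"spin": 0,"hand": 55},{"slide": [0,0,0],"spin": 0,"hand": 55}], grip_force=35)

```text
clock: 1.35
ee_pos: [0.5207, -0.1425, 0.2005]
eef_rot: [-0.706, -0.042, 0.706, -0.039]
force: [-0.7, -0.6, 0.3]
finger_gap: 0.55
```

Request:
move_arm(series=[{"slide": [24,19,0],"spin": 0,"hand": 55},{"slide": [23,18,0],"spin": 0,"hand": 55},{"slide": [0,0,-40],"spin": 0,"hand": 55},{"slide": [0,0,-40],"spin": 0,"hand": 55},{"slide": [0,0,0],"spin": 0,"hand": 55}])

```text
clock: 1.98
ee_pos: [0.5658, -0.1078, 0.1177]
eef_rot: [-0.704, -0.041, 0.708, -0.04]
force: [-0.5, 0.8, 0.1]
finger_gap: 0.55
```

```bash
python3 - <<'E'
from h import *
im,d=shot("side","s1.png"); s=state(); print(s['ee_pos'],proj("side",s['ee_pos']),proj("side",s['ee_pos']-[0,0,.03]))
c=cv2.resize(im[130:270,150:320],None,fx=4.5,fy=4.5,interpolation=cv2.INTER_CUBIC); cv2.imwrite('pics/s1c.png',c[:,:,::-1])
E
```

```text
[ 0.56742278 -0.108365    0.11965744] [226.42740745 193.60021414] [226.62645504 201.95234782]
```

View pics/s1c.png

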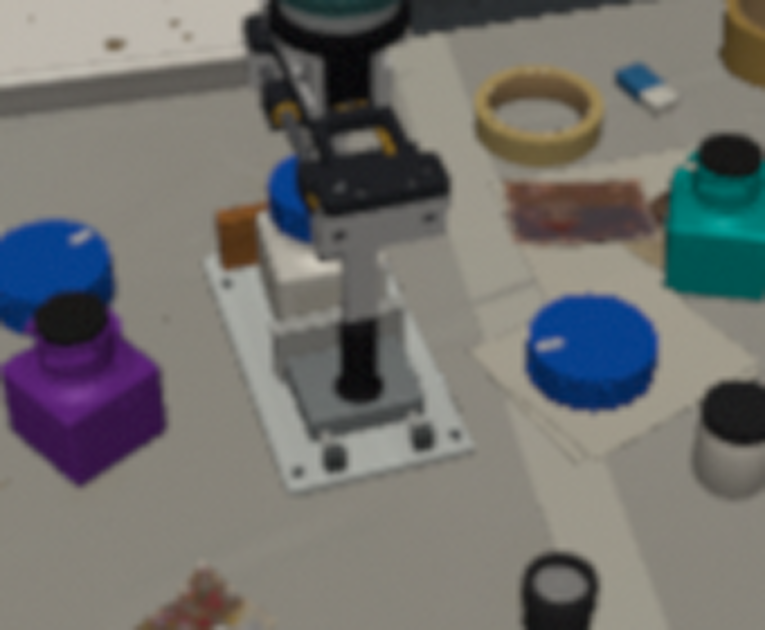

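The finger lines up with the knob in the side view: both are at about crop x=360. Descend and pinch.

Request:
move_arm(series=[{"slide": [0,2,-30],"spin": 0,"hand": 55},{"slide": [0,1,-27],"spin": 0,"hand": 55},{"slide": [0,0,-12],"spin": 0,"hand": 55},{"slide": [0,0,0],"spin": 0,"hand": 55},{"slide": [0,0,0],"spin": 0,"hand": 15},{"slide": [0,0,0],"spin": 0,"hand": 15},{"slide": [0,0,0],"spin": 0,"hand": 15},{"slide": [0,0,0],"spin": 0,"hand": 15}])

```text
clock: 3.02
ee_pos: [0.5734, -0.1065, 0.0595]
eef_rot: [0.711, 0.039, -0.701, 0.039]
force: [-0.1, -2.7, -4.4]
finger_gap: 0.247
```

Request:
move_arm(series=[{"slide": [-0.6,5,0],"spin": 0,"hand": 15},{"slide": [-0.6,5,0],"spin": 0,"hand": 15},{"slide": [-0.6,5,0],"spin": 0,"hand": 15},{"slide": [-0.6,5,0],"spin": 0,"hand": 15}])

```text
clock: 3.52
ee_pos: [0.5727, -0.1002, 0.0596]
eef_rot: [0.712, 0.032, -0.7, 0.049]
force: [0.8, -8.7, -5.6]
finger_gap: 0.248
```

Request:
move_arm(series=[{"slide": [-1,9,0],"spin": 0,"hand": 15},{"slide": [-1,9,0],"spin": 0,"hand": 15},{"slide": [-1,9,0],"spin": 0,"hand": 15}])

```text
clock: 3.9
ee_pos: [0.5706, -0.0843, 0.0594]
eef_rot: [0.712, 0.026, -0.7, 0.056]
force: [0.8, -13.2, -5.3]
finger_gap: 0.252
```

Request:
move_arm(series=[{"slide": [-1,11,0],"spin": 0,"hand": 15}])

```text
clock: 4.03
ee_pos: [0.5698, -0.0781, 0.0593]
eef_rot: [0.711, 0.024, -0.7, 0.059]
force: [-0.1, -13.2, -5.5]
finger_gap: 0.252
```

Request:
move_arm(series=[{"slide": [-1,11,0],"spin": 0,"hand": 15}])

```text
clock: 4.15
ee_pos: [0.5693, -0.0746, 0.0591]
eef_rot: [0.711, 0.02, -0.7, 0.066]
force: [1.2, -29.6, -12.3]
finger_gap: 0.256
```

Request:
move_arm(series=[{"slide": [-1,10,0],"spin": 0,"hand": 15}])

```text
clock: 4.28
ee_pos: [0.5693, -0.0747, 0.0591]
eef_rot: [0.711, 0.016, -0.7, 0.074]
force: [0.6, -31.6, -11.9]
finger_gap: 0.261
```

```bash
python3 - <<'E'
from h import *
im,d=shot("top","t2.png"); s=state();Rm=R.from_quat(s['eef_rot']).as_matrix(); print(s['ee_pos'],s['force'],Rm.round(3))
a=cv2.resize(im[180:250,170:275],None,fx=7,fy=7,interpolation=cv2.INTER_CUBIC)
cv2.imwrite('pics/t2c.png',a[:,:,::-1])
E
```

```text
[ 0.56923964 -0.07477725  0.05900014] [  1.85004946 -28.62303159 -11.39161079] [[ 0.021  0.127 -0.992]
 [-0.082 -0.988 -0.128]
 [-0.996  0.084 -0.01 ]]
```

View pics/t2c.png

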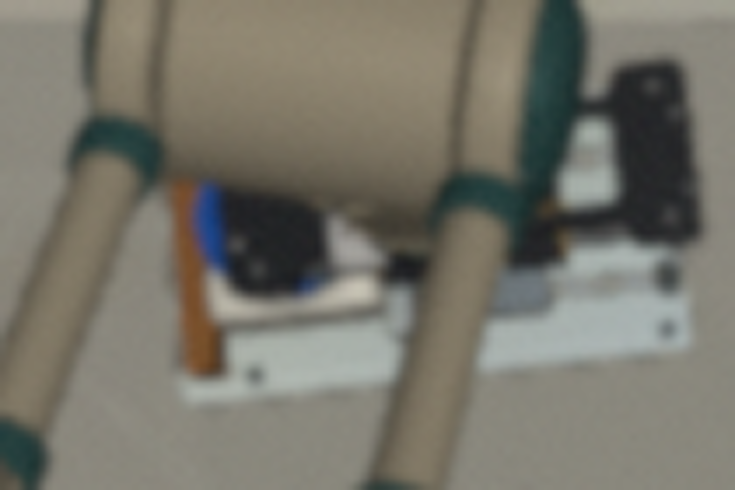

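Stalled at about 30 N, with the jar against both fence and jaw. The tool has crept about 4.8° off vertical under load, so I'll relax and try to undo this with gentle back-pull below the jaw's friction.

Request:
move_arm(series=[{"slide": [0,0,0],"spin": 0,"hand": 15},{"slide": [0,-2,0],"spin": 0,"hand": 15},{"slide": [0,-2,0],"spin": 0,"hand": 15},{"slide": [0,-2,0],"spin": 0,"hand": 15}])

```text
clock: 4.82
ee_pos: [0.5692, -0.0752, 0.0589]
eef_rot: [0.711, 0.018, -0.699, 0.067]
force: [2.3, 5.3, -0.7]
finger_gap: 0.252
```

Request:
move_arm(series=[{"slide": [0,-2,0],"spin": 0,"hand": 15},{"slide": [0,-2,0],"spin": 0,"hand": 15},{"slide": [0,-2,0],"spin": 0,"hand": 15},{"slide": [0,-2,0],"spin": 0,"hand": 15},{"slide": [0,-2,0],"spin": 0,"hand": 15},{"slide": [0,-2,0],"spin": 0,"hand": 15},{"slide": [0,-2,0],"spin": 0,"hand": 15},{"slide": [0,-2,0],"spin": 0,"hand": 15}])

```text
clock: 5.82
ee_pos: [0.5693, -0.0749, 0.0589]
eef_rot: [0.713, 0.026, -0.699, 0.06]
force: [1.5, 5.4, -2.3]
finger_gap: 0.252
```

Request:
move_arm(series=[{"slide": [0,-2,0],"spin": 0,"hand": 15},{"slide": [0,-2,0],"spin": 0,"hand": 15},{"slide": [0,-2,0],"spin": 0,"hand": 15},{"slide": [0,-2,0],"spin": 0,"hand": 15},{"slide": [0,-2,0],"spin": 0,"hand": 15},{"slide": [0,-2,0],"spin": 0,"hand": 15},{"slide": [0,-2,0],"spin": 0,"hand": 15},{"slide": [0,-2,0],"spin": 0,"hand": 15},{"slide": [0,-2,0],"spin": 0,"hand": 15},{"slide": [0,-2,0],"spin": 0,"hand": 15},{"slide": [0,-2,0],"spin": 0,"hand": 15},{"slide": [0,-2,0],"spin": 0,"hand": 15},{"slide": [0,-2,0],"spin": 0,"hand": 15},{"slide": [0,-2,0],"spin": 0,"hand": 15}])

```text
clock: 7.58
ee_pos: [0.5693, -0.0744, 0.0586]
eef_rot: [0.714, 0.041, -0.697, 0.05]
force: [0.5, 6.4, -2.2]
finger_gap: 0.248
```

Request:
move_arm(series=[{"slide": [2,-2,0],"spin": 0,"hand": 15},{"slide": [2,-2,0],"spin": 0,"hand": 15},{"slide": [2,-2,0],"spin": 0,"hand": 15},{"slide": [2,-2,0],"spin": 0,"hand": 15},{"slide": [2,-1,0],"spin": 0,"hand": 15},{"slide": [2,0,0],"spin": 0,"hand": 15},{"slide": [2,0,0],"spin": 0,"hand": 15},{"slide": [2,0,0],"spin": 0,"hand": 15}])

```text
clock: 8.57
ee_pos: [0.5691, -0.0743, 0.0583]
eef_rot: [-0.703, -0.048, 0.708, -0.05]
force: [-5.3, 1.1, 1.7]
finger_gap: 0.25
```

```bash
python3 - <<'E'
from h import *
s=state();print(R.from_quat(s['eef_rot']).as_matrix().round(3),s['q'].round(3))
E
```

```text
[[-0.006  0.138 -0.99 ]
 [-0.003 -0.99  -0.138]
 [-1.     0.002  0.007]] [-0.248  0.395  1.718 -0.005  1.033  1.187]
```

Level now, to within 0.4°. Release, rise, step aside and look.

Request:
move_arm(series=[{"slide": [0,0,0],"spin": 0,"hand": 55},{"slide": [0,0,0],"spin": 0,"hand": 55},{"slide": [0,0,40],"spin": 0,"hand": 55},{"slide": [0,0,50],"spin": 0,"hand": 100},{"slide": [-20,-50,30],"spin": 0,"hand": 100},{"slide": [-40,-50,0],"spin": 0,"hand": 100},{"slide": [-40,-50,0],"spin": 0,"hand": 100},{"slide": [-40,0,0],"spin": 0,"hand": 100},{"slide": [0,0,0],"spin": 0,"hand": 100}])

```text
clock: 9.7
ee_pos: [0.4348, -0.2339, 0.1859]
eef_rot: [0.709, 0.043, -0.701, 0.058]
force: [-0.6, 0.6, 0.1]
finger_gap: 0.997
```

```bash
python3 - <<'E'
from h import *
im,d=shot("top","t3.png"); s=state(); print(s['ee_pos'],s['eef_rot'],s['force'].round(1))
hsv=cv2.cvtColor(im,cv2.COLOR_RGB2HSV)
def big(m,b):
    x0,x1,y0,y1=b; w=np.zeros(m.shape,np.uint8); w[y0:y1,x0:x1]=m[y0:y1,x0:x1]
    return max(cv2.findContours(w,0,1)[0],key=cv2.contourArea)
e=np.array([[.9931,.117],[-.117,.9931]])
c=big(cv2.inRange(hsv,(100,120,60),(130,255,255)),(190,240,185,245)); (u,v),r=cv2.minEnclosingCircle(c); M=cv2.fitEllipse(c)
for z in(.114,.101): P=onplane("top",*M[0],z)[:2];print('cap',M,(u,v,r),P,e@P)
c=big(cv2.inRange(hsv,(0,0,0),(180,255,50)),(225,275,190,235)); P=onplane("top",*cv2.minAreaRect(c)[0],.09)[:2];print('knob',P,e@P)
a=cv2.resize(im[180:250,170:275],None,fx=7,fy=7,interpolation=cv2.INTER_CUBIC)
cv2.imwrite('pics/t3c.png',a[:,:,::-1])
E
```

```text
[ 0.43672446 -0.23449709  0.18622943] [ 0.70979441  0.04250597 -0.70063155  0.05916562] [-0.3 -1.3  0.2]
cap ((208.89157104492188, 211.0209503173828), (20.209339141845703, 21.459352493286133), 95.1444320678711) (208.9534912109375, 210.61627197265625, 11.072196006774902) [0.55875798 0.01133216] [ 0.55622841 -0.05412071]
cap ((208.89157104492188, 211.0209503173828), (20.209339141845703, 21.459352493286133), 95.1444320678711) (208.9534912109375, 210.61627197265625, 11.072196006774902) [0.56047013 0.01283961] [ 0.55810512 -0.05282399]
knob [ 0.56164752 -0.0759399 ] [ 0.54888718 -0.14112868]
```

View pics/t3c.png

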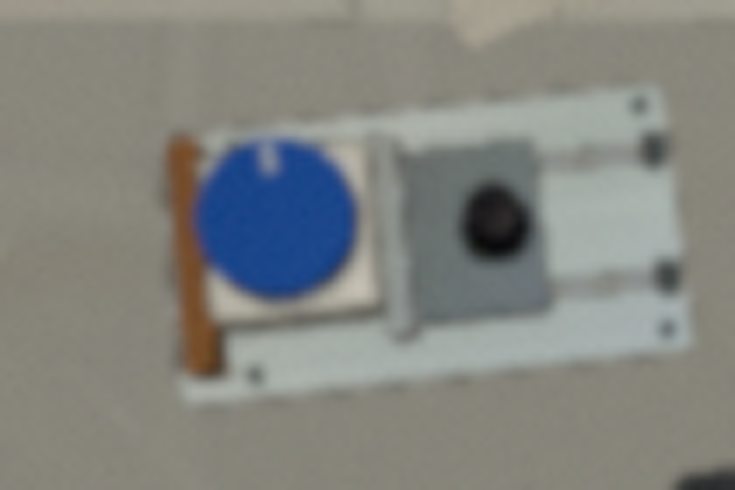

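The jar is square and flush between fence and jaw. The cap is at crop (277,218) with the mark still at about +x. I'll cross-check the cap's x from the side camera.

```bash
python3 - <<'E'
from h import *
im,d=shot("side","s3.png"); hsv=cv2.cvtColor(im,cv2.COLOR_RGB2HSV)
m=cv2.inRange(hsv,(100,120,50),(130,255,255))
for c in cv2.findContours(m,0,1)[0]:
    if cv2.contourArea(c)>150: print(cv2.boundingRect(c),cv2.minAreaRect(c)[0])
for x in(.556,.559,.562):
  for y in(.0115,.014):
    print(x,y,proj("side",[x,y,.101]).round(1),proj("top",[x,y,.114]).round(1))
s=state();Rm=R.from_quat(s['eef_rot']).as_matrix();print(s['ee_pos'],Rm.round(3))
E
```

```text
(267, 196, 29, 25) (281.0, 208.0)
(147, 180, 15, 24) (154.0, 191.5)
(208, 161, 22, 20) (218.5, 170.5)
0.556 0.0115 [215.7 171.6] [208.8 212. ]
0.556 0.014 [215.6 171.1] [207.9 212. ]
0.559 0.0115 [216.8 171.5] [208.8 210.9]
0.559 0.014 [216.7 171. ] [207.9 210.9]
0.562 0.0115 [217.8 171.4] [208.9 209.9]
0.562 0.014 [217.7 170.9] [208.  209.9]
[ 0.43768604 -0.23408757  0.1861269 ] [[ 0.015  0.144 -0.989]
 [-0.022 -0.989 -0.145]
 [-1.     0.024 -0.012]]
```

Request:
move_arm(series=[{"slide": [25,50,0],"spin": 0,"hand": 100},{"slide": [25,50,0],"spin": 0,"hand": 100},{"slide": [25,50,0],"spin": 0,"hand": 100},{"slide": [25,50,0],"spin": 0,"hand": 100},{"slide": [24,46,0],"spin": 0,"hand": 100},{"slide": [0,0,0],"spin": 0,"hand": 100},{"slide": [0,0,0],"spin": 0,"hand": 100}])

```text
clock: 10.68
ee_pos: [0.5767, 0.0226, 0.1863]
eef_rot: [0.714, 0.044, -0.696, 0.063]
force: [-0.2, -0.4, 0.5]
finger_gap: 0.994
```

Request:
move_arm(series=[{"slide": [-15,-11,0],"spin": 0,"hand": 100},{"slide": [0,0,-30],"spin": 0,"hand": 100},{"slide": [0,0,-20],"spin": 0,"hand": 100},{"slide": [0,0,0],"spin": 0,"hand": 100}])

```text
clock: 11.18
ee_pos: [0.5571, 0.0049, 0.1362]
eef_rot: [0.714, 0.041, -0.696, 0.062]
force: [0.6, -0.2, -0.3]
finger_gap: 1.0
```

```bash
python3 - <<'E'
from h import *
im,d=shot("side","s4.png"); s=state(); Rm=R.from_quat(s['eef_rot']).as_matrix();print(s['ee_pos'],Rm.round(3)); p=s['ee_pos']
print('tcp',proj("side",p),'near tip',proj("side",p+Rm[:,1]*.047),'crop',[(proj("side",p+Rm[:,1]*k)-[160,110])*5 for k in(.047,.0595,-.047)])
a=cv2.resize(im[110:230,160:300],None,fx=5,fy=5,interpolation=cv2.INTER_CUBIC); cv2.imwrite('pics/s4c.png',a[:,:,::-1])
E
```

```text
[0.5578346  0.00491016 0.13715565] [[ 0.029  0.145 -0.989]
 [-0.029 -0.989 -0.146]
 [-0.999  0.033 -0.024]]
tcp [216.28831179 162.90536056] near tip [221.26360178 172.42969171] crop [array([306.31800888, 312.14845855]), array([313.18818257, 325.30042385]), array([257.97705395, 219.60914966])]
```

View pics/s4c.png

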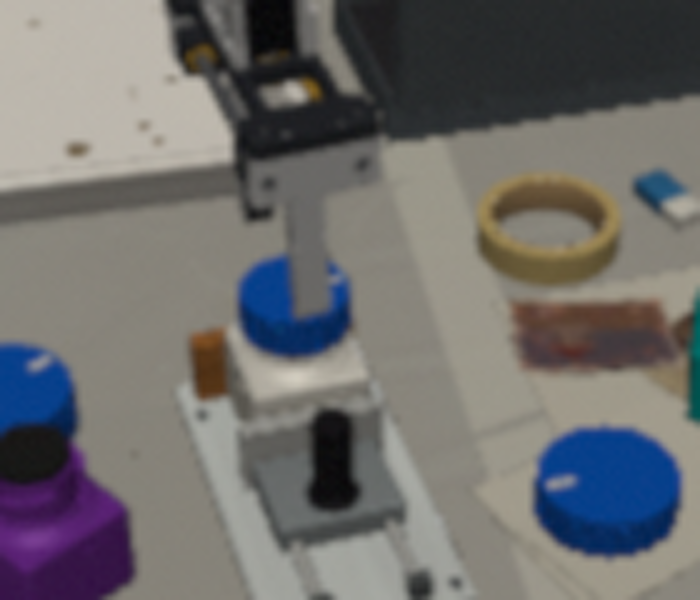

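Request:
move_arm(series=[{"slide": [4.5,7.5,0],"spin": 0,"hand": 100},{"slide": [0,0,0],"spin": 0,"hand": 100},{"slide": [0,0,0],"spin": 0,"hand": 100}])

```text
clock: 11.6
ee_pos: [0.5638, 0.0116, 0.14]
eef_rot: [0.716, 0.04, -0.694, 0.062]
force: [0.3, 0.2, -0.0]
finger_gap: 0.998
```

Request:
move_arm(series=[{"slide": [-1,0,-25],"spin": 0,"hand": 100},{"slide": [0,0,-18],"spin": 0,"hand": 100},{"slide": [0,0,0],"spin": 0,"hand": 100}])

```text
clock: 11.98
ee_pos: [0.5641, 0.0119, 0.0976]
eef_rot: [0.717, 0.04, -0.693, 0.063]
force: [-0.0, -0.2, 1.0]
finger_gap: 0.999
```

Request:
move_arm(series=[{"slide": [-1.5,0,-11],"spin": 0,"hand": 100},{"slide": [0,0,0],"spin": 0,"hand": 100},{"slide": [0,0,0],"spin": 0,"hand": 55},{"slide": [0,0,0],"spin": 0,"hand": 55},{"slide": [0,0,0],"spin": 0,"hand": 55},{"slide": [0,0,0],"spin": 0,"hand": 55}], grip_force=35)

```text
clock: 12.72
ee_pos: [0.5644, 0.0117, 0.0884]
eef_rot: [0.719, 0.04, -0.691, 0.063]
force: [0.3, 0.4, -1.6]
finger_gap: 0.686
```

Cap gripped (64.5 mm gap). Start turning.

Request:
move_arm(series=[{"slide": [0,0,0],"spin": 0.15,"hand": 55},{"slide": [0,0,0],"spin": 0.15,"hand": 55},{"slide": [0,0,0],"spin": 0.15,"hand": 55}])

```text
clock: 13.1
ee_pos: [0.5648, 0.0125, 0.0896]
eef_rot: [0.691, 0.204, -0.658, 0.22]
force: [-1.2, -0.2, 1.8]
finger_gap: 0.683
```

```bash
cat > st.py <<'E'
from h import *
s=state();Rm=R.from_quat(s['eef_rot']).as_matrix();print(s['ee_pos'].round(4),Rm[:,0].round(3),'yang',np.arctan2(Rm[1,1],Rm[0,1]).round(3),s['force'].round(1),s['wrist_torque'].round(2),s['finger_gap'].round(3))
E
python3 st.py
```

```text
Traceback (most recent call last):
  File "st.py", line 2, in <module>
    s=state();Rm=R.from_quat(s['eef_rot']).as_matrix();print(s['ee_pos'].round(4),Rm[:,0].round(3),'yang',np.arctan2(Rm[1,1],Rm[0,1]).round(3),s['force'].round(1),s['wrist_torque'].round(2),s['finger_gap'].round(3))
                                                                                                                                                                                              ^^^^^^^^^^^^^^^^^^^^^
AttributeError: 'float' object has no attribute 'round'
```

Request:
move_arm(series=[{"slide": [0,0,0],"spin": 0.15,"hand": 55},{"slide": [0,0,0],"spin": 0.15,"hand": 55},{"slide": [0,0,0],"spin": 0.15,"hand": 55},{"slide": [0,0,0],"spin": 0.15,"hand": 55},{"slide": [0,0,0],"spin": 0.15,"hand": 55}])

```text
clock: 13.72
ee_pos: [0.5636, 0.013, 0.0899]
eef_rot: [0.562, 0.451, -0.526, 0.451]
force: [0.5, -0.6, -0.9]
finger_gap: 0.683
```

```bash
sed -i "s/s\['finger_gap'\].round(3)/s['finger_gap']/" st.py; python3 st.py; python3 - <<'E'
from h import *
im,d=shot("top","t5.png")
a=cv2.resize(im[180:250,170:275],None,fx=7,fy=7,interpolation=cv2.INTER_CUBIC)
im,d=shot("side","s5.png")
b=cv2.resize(im[110:230,160:300],None,fx=4,fy=4,interpolation=cv2.INTER_CUBIC)
o=np.zeros((480,735,3),np.uint8); o[:490]=a[:480]; o[0:480,:]=o
o=np.hstack([cv2.resize(a,(400,267)),cv2.resize(b,(400,343))[:267]]) if 0 else b
cv2.imwrite('pics/s5c.png',o[:,:,::-1])
E
```

```text
[0.5636 0.013  0.0899] [ 0.04   0.032 -0.999] yang -0.187 [ 0.5 -0.6 -0.9] [-0.12 -0.03 -0.01] 0.6827388622896576
```

View pics/s5c.png

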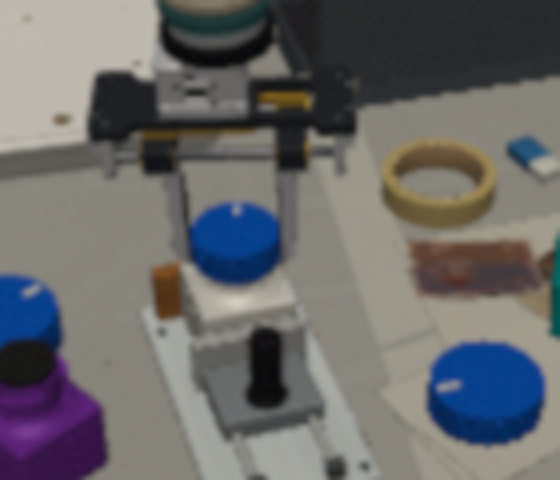

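The side view shows the cap between the fingers with the mark now at the far side, at crop (236,209). I'll quantify that.

```bash
python3 - <<'E'
from h import *
im=cv2.imread('pics/s5.png'); w=im[155:170,205:232].min(2).astype(float); w[w<w.max()*.75]=0
# mark = brightest whitish blob inside cap region
n,l,st,ce=cv2.connectedComponentsWithStats((w>0).astype(np.uint8)); print(st[1:],ce[1:]+[205,155])
for u,v in [(219,162.2)]+[tuple(c+[205,155]) for c in ce[1:]]:
    P=onplane("side",u,v,.116)[:2]; print(u,v,P)
for a in (60,65,70,75,80,85,90):
    t=np.radians(a)+.117; print(a,proj("side",[.563+.028*np.cos(t),.0125+.028*np.sin(t),.116]).round(1))
E
```

```text
[[  2   0  23  10 161]
 [ 26   0   1  15  15]
 [  0  11   1   4   4]] [[217.63975155 158.22981366]
 [231.         162.        ]
 [205.         167.5       ]]
219 162.2 [0.56934503 0.03427821]
217.63975155279502 158.22981366459626 [0.56831912 0.05387434]
231.0 162.0 [0.6036101  0.02897413]
205.0 167.5 [0.52652341 0.01693445]
60 [220.4 161.2]
65 [219.6 161.1]
70 [218.7 161.1]
75 [217.9 161.1]
80 [217.1 161.1]
85 [216.2 161.2]
90 [215.4 161.3]
```

About 70°, consistent with the tool turn, and the torque is near zero. A little more turn (to about 75°), then lift straight.

Request:
move_arm(series=[{"slide": [0,0,0],"spin": 0.09,"hand": 55},{"slide": [0,0,0],"spin": 0,"hand": 55},{"slide": [0,0,6],"spin": 0,"hand": 55},{"slide": [0,0,6],"spin": 0,"hand": 55}])

```text
clock: 14.32
ee_pos: [0.5635, 0.0132, 0.1021]
eef_rot: [0.544, 0.472, -0.509, 0.471]
force: [0.4, 0.2, -0.0]
finger_gap: 0.685
```

```bash
python3 st.py
```

```text
[0.5635 0.0132 0.1021] [ 0.037  0.035 -0.999] yang -0.111 [ 0.4  0.2 -0. ] [-0.06 -0.04  0.01] 0.6847508585134934
```

Lifted 12 mm with no load, so it came free. On up to about 0.131.

Request:
move_arm(series=[{"slide": [0,0,10],"spin": 0,"hand": 55},{"slide": [0,0,10],"spin": 0,"hand": 55},{"slide": [0,0,8],"spin": 0,"hand": 55},{"slide": [0,0,0],"spin": 0,"hand": 55}])

```text
clock: 14.82
ee_pos: [0.5644, 0.0131, 0.1337]
eef_rot: [0.545, 0.471, -0.508, 0.471]
force: [-0.2, 0.9, -1.1]
finger_gap: 0.686
```

```bash
python3 st.py; python3 - <<'E'
from h import *
im,d=shot("side","s6.png")
b=cv2.resize(im[110:230,160:300],None,fx=5,fy=5,interpolation=cv2.INTER_CUBIC)
cv2.imwrite('pics/s6c.png',b[:,:,::-1])
E
```

```text
[0.5644 0.0131 0.1337] [ 0.04   0.035 -0.999] yang -0.112 [-0.2  0.9 -1.1] [-0.13  0.   -0.01] 0.6855597569366049
```

View pics/s6c.png

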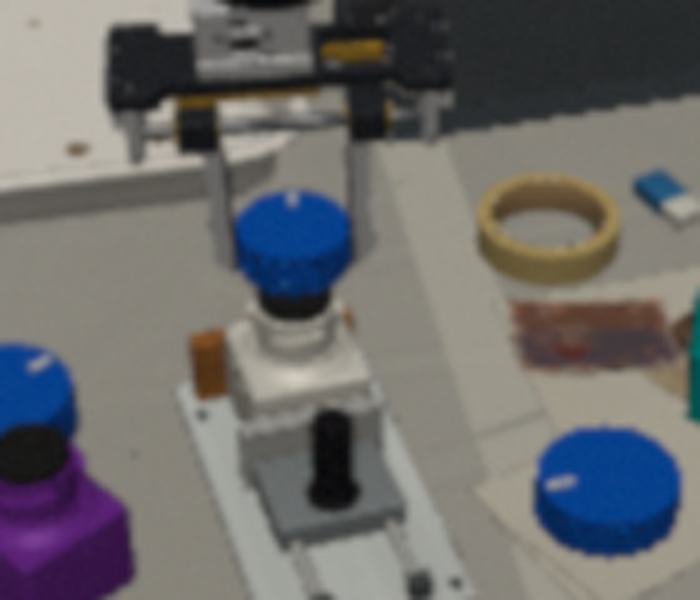

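```bash
python3 - <<'E'
from h import *
im=cv2.imread('pics/s6.png'); hsv=cv2.cvtColor(im,cv2.COLOR_BGR2HSV)
m=cv2.inRange(hsv,(100,120,50),(130,255,255)); m[:,:200]=0; m[:,240:]=0
c=max(cv2.findContours(m,0,1)[0],key=cv2.contourArea); print(cv2.boundingRect(c),cv2.minAreaRect(c)[0],cv2.fitEllipse(c))
for z in(.101,.136,.141,.146,.151): print(z,proj("side",[.5637,.0125,z]).round(1))
E
python3 st.py
```

```text
(207, 149, 23, 21) (218.0, 159.0) ((218.20481872558594, 158.56610107421875), (20.016490936279297, 23.015100479125977), 87.5035171508789)
0.101 [218.4 171.1]
0.136 [218.  161.4]
0.141 [217.9 160. ]
0.146 [217.9 158.5]
0.151 [217.8 157.1]
[0.5641 0.0131 0.1333] [ 0.039  0.035 -0.999] yang -0.112 [-0.2  0.2 -1.3] [-0.09 -0.08  0.04] 0.6839468419922988
```

```bash
python3 -c "
from bench import order; print(order.hand_in())"
```

```text
the job is handed in; nothing more can be done
None
```

I braced the jar, unscrewed and lifted its cap, and handed the job in with the cap still held above the open jar. The clock read about 15 s; hand-in gives no verdict.

**Bracing:** I pushed the jaw in by its knob until it stalled at about 30 N, some 32 mm of tool travel. The top view afterwards showed the white jar square and flush between the jaw and the fence. The last side view still shows it standing and braced.

**Cap:** I turned it anticlockwise by about 75° (tool reading). At 70° by the tool reading, the mark's position in the image agreed to within 2°. The wrist torque was then near zero, and the cap lifted off with no load.

**Final pose:** The cap is held 64 mm wide in the gripper, centred over the neck within about 1 mm in the side view. Its lower rim is about 21–23 mm above the mouth, from both tool height and image.

**Disagreements in the checks:**
- **Cap position:** The top and side cameras differed by about 5 mm on the cap's x position. I gripped at x = 0.564, close to the side camera's figure and about 5 mm beyond the top camera's, and the grip and lift showed no side load.
- **Gripper tilt:** The gripper leaned about 3° from drift. It leaned by nearly as much when it took the cap on the braced jar, so the cap itself should be level to about 1°. I did not measure its level separately.

I steered clear of the weight, loupe, tape and brush, but took no final picture to check them.

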